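Clip a wood finish sample into the rub-test jig

TASK

Load the blue-marked wood sample into the rub-test jig: press the clip's orange bar down with one fingertip so that its steel nose rises, and keep it held down while the other fingertip pushes the sample along the channel, under the nose, until it is fully home against the end stop. Then let the bar up so that the clip clamps the sample, and come clear. Only press and push: do not pick up the sample, and leave the other things on the bench where they are.

Things in the scene. Friction and masses are not known exactly. Their poses are not given: they have to be found in the camera images.
- jig: Rub-test jig, plywood base 245 x 152 x 18 mm fixed to the bench, its yaw varies. Origin on the bench top beneath it; x = the direction in which the sample is pushed, y towards the orange bar, z up. In this frame, mm: base x -135 to 110, y -82 to 70, top z 18. All sizes called 'jig' below are in this frame.
- channel (a point): Middle of the open (-x) end of the white channel, on its floor: jig x -125, y -40, z 18 mm. The floor is level at z 18, 60 mm wide, between two dark wooden fences 12 mm high (tops at jig z 30): outer fence jig y -78 to -70, inner fence y -10 to -4, both from x -135 to 90. Open above.
- stop_face (a point): Middle of the end stop's face at the channel floor: jig x 90, y -40, z 18 mm. The stop is dark wood, 20 mm high and fixed.
- hinge (a point): A point on the axis of the clip's hinge shaft (8 mm thick, along jig x): jig x -45, y 10, z 40 mm. Its end posts are at jig x -128 and 98, y 4 to 16, tops z 46. Fingers spread along jig y, inner faces 55 to 85 mm apart and centred at y 0, straddle fence and shaft: one tip over the orange bar, the other in the channel, free to travel along x from -125 to 35.
- clip (a joint): Angle (rad) of the spring clip, a rocker: 0 at rest (bar up, nose 6 mm above the channel floor: the sample cannot pass), grows as the bar is pressed, stop at 0.50. At 0.42 the bar is level, top at jig z 24 mm. The nose clears the sample from about 0.24 on, by 8 mm at 0.42; released on the sample it reads about 0.22. About 8 N on mid-bar holds 0.42; it springs back when let go.
- press_bar (a point): Middle of the top face of the clip's orange press bar, 165 mm long (jig x -127 to 38) and 36 mm wide; moves with the clip. At rest it slopes up away from the hinge by 0.42 rad, top from jig z 31 (inner edge) to 46 mm (outer edge); level, it spans jig y 24 to 60. It may be pressed anywhere along its length; a fingertip can slide along it.
- nose (a point): Middle of the underside of the clip's steel nose, 24 mm (jig x 60 to 84) by 20 mm (jig y -52 to -32), on a 24 mm wide steel arm that crosses above the channel to the shaft; moves with the clip. Its highest part with the bar fully down is at jig z 75 mm.
- sample: The wood sample, a loose flat block 80 x 56 x 16 mm, about 60 g, brown with a blue band on the half nearer the channel's open end. Lies in the channel with 2 mm play each side, short of the nose. Origin at the centre of its underside, x along the 80 mm side, z up. Fully home its origin is at jig x 50, y about -40, z 18 mm; at the start jig x is -30 to 14 mm.
- spare_sample: Bystander: a loose plain dark wood sample, 80 x 56 x 16 mm, on the bench beside the jig. Origin at the centre of its underside.
- sanding_block: Bystander: cork and green plastic sanding block, 100 x 60 x 32 mm, on the bench beside the jig. Origin at the centre of its underside.
- glue: Bystander: white glue bottle with orange cap, 60 mm across, 170 mm high. Origin at the centre of its underside.
- stain_can: Bystander: can with blue label, 84 mm across, 100 mm high. Origin at the centre of its underside.
- tub: Bystander: open blue plastic tub, 80 mm across, 75 mm high. Origin at the centre of its underside.
- tape_measure: Bystander: yellow tape measure, 70 x 35 x 65 mm. Origin at the centre of its underside.
- ear_defenders: Bystander: red ear defenders, 76 x 110 x 135 mm, standing on their cups. Origin at the centre of their underside.
Not all that is in view belongs to the job. Leave any purple or turquoise look-alike of the sample alone.

How it is judged (in metres and radians):
On the way, in this order (a step that is already met when the one before it is completed fails the run):
1. a fingertip holds the clip's bar down, nose raised to sample height, with the sample still short of the nose (value of joint clip above 0.21 rad and x of sample in the frame of jig below 0.022 m and contact force between the fingers and clip above 0.5 N), for 0.2 s.
2. the sample is pushed fully home against the end stop while the bar is still held down (value of joint clip above 0.21 rad and x of sample in the frame of jig above 0.047 m and contact force between the fingers and clip above 0.5 N), for 0.1 s.
At the end, for the whole second after the job is handed in: The sample lies flat on the channel floor within 3 mm of the end stop, at rest, with the released clip's nose pressing on it (more than 1.5 N) (x of sample in the frame of jig between 0.047 and 0.053 m and y of sample in the frame of jig between -0.045 and -0.035 m and z of sample in the frame of jig between 0.015 and 0.021 m and angle between sample's own z axis and vertical below 0.05 rad and linear speed of sample below 0.01 m/s and contact force between clip and sample above 1.5 N and value of joint clip between 0.15 and 0.29 rad); the robot touches nothing.
It fails at once if the sample is lifted more than 8 mm off the channel floor or tipped more than 0.2 rad (z of sample in the frame of jig above 0.026 m or angle between sample's own z axis and vertical above 0.2 rad).
It fails at once if a bystander is moved more than 20 mm or tipped over (distance of any of spare_sample, sanding_block, glue, stain_can, tub, tape_measure, ear_defenders from where it was at the start of the episode above 0.02 m or angle between any of spare_sample, sanding_block, glue, stain_can, tub, tape_measure, ear_defenders's own z axis and vertical above 0.4 rad).
It also fails if it takes over 40 s, if anything falls off the work surface, if the arm or the gripper's body presses on something with over 40 N, if the wrist force passes 120 N, or if a joint passes its speed limit or range.

ROBOT

A 6-joint arm with a two-finger parallel gripper is mounted at the origin on the work surface. World frame = base frame: x ahead of the robot, y to its left, z up, the work surface at z = 0. Lengths are in mm, angles in rad, forces in N, time in s.
With the tool pointing down it reaches from about 350 to 1000 mm from the base axis. Payload 7.1 kg.
Tool frame: the origin (TCP) lies on the centre line of the jaws, within the pads' length; the fingertips stand 8 mm ahead of it and the grasp point (between the pads) lies 11 mm behind it; z points along the fingers, y is the line along which they close (so a half turn about z gives the same grasp; the last joint's range is limited). The gripper opens to 85 mm and grips with 20 to 120 N. Pads are 22 mm wide; open, the fingers measure 114 mm over their backs; the gripper's body (76 mm by 85 mm) begins 54 mm behind the grasp point. The pads swing forward as they close: fully open they stand 13 mm farther back than shut.
Start: joints at [-1.205, 0.423, 1.63, -0, 1.089, -0.019], TCP at [234.625, -579.272, 239.319] pointing down, gripper open.
Joint ranges: [-3, 3], [-0.9, 2.11], [0.09, 2.58], [-1.31, 4.45], [0.11, 2.69], [-2.54, 2.54]. Speed limits (rad/s): [2.39, 2.39, 3.01, 3.14, 3.14, 3.14].

INTERFACE

Orientations are given as a rotation vector (axis times angle).
In Python, from plant import env, eyes gives the robot as it stands.
- The arm moves only by the tool send_rows, never from a script. Its argument "steps" is a list of rows, each a list of 6 numbers: the shift along the tool's x, y, z in mm, then the turn, a rotation vector about the tool's x, y, z in rad. In form: [[x, y, z, rx, ry, rz], ...]. A call has 1 to 20 rows; each row is the pose to reach, as a shift and turn from the pose commanded when the call began, along the tool's axes at that moment; what a row does not reach only later rows make up. A row lasts 1/10 s, in which the tool goes at most 50 mm and 8.59 degrees, less where a joint would pass 70% of its speed; a pose out of reach is approached as far as the arm can. A call with a gripper value outside its range is refused whole. "grip" is the finger opening in mm, from 0 to 85.4, set as the call begins (left out, the last holds). The fingers move at their own pace and stop on an object; "squeeze" is the grip in N (left out, the last holds). Time passes only in rows, so rows that repeat a pose let the fingers close. It gives the time, the measured TCP pose, the force, the opening and the grip force at its end, in the units of the state.
- env.read_state(): the state, without advancing time (a new reading comes with each control period).
- eyes.snapshot(name): name is "scene" or "top" or "wrist"; returns a dict with "image" (384x512x3 uint8, blue, green, red), "fx", "fy", "cx", "cy" (pixels), "extrinsics" (4x4, takes a point from camera to world coordinates). Camera axes: x right, y down, z forward; pixel columns grow to the right and rows downward; lengths in mm; the calibration is good to about 2 mm. A picture is of the moment at which its call begins. There is no depth.
- env.job_done(): hands the job in; it is judged then, once.
Trained networks look in a picture, given as the dict that the camera call returned (one of the last four; its "shot" number tells which), for a name from the list of things; names that differ only in an ending like _2 or _b are one class to them, and where a whole thing is asked for, a point or a joint stands for the part that bears it (a point fixed in the world has none). Each returns a list of dicts, best first, with "p" (0 to 1); they miss things now and then, are a little off and sometimes report something else, mostly with a low value. They report only what shows in the picture. A call takes as long as a camera call. They do not tell look-alikes from the thing itself.
- eyes.boxes_of(picture, label): "rect" ([left, top, right, bottom] in pixels, round what is visible of it).
The state is a dict: "time": time; "joint_positions": joint angles; "dq": joint speeds; "effort": joint torques, N m; "eef_pos": TCP position; "tcp_rot": TCP orientation; "force": force on the tool from outside, world axes, zero at the start; "ft_torque": the same for the moment, N m; "width": opening from 0.0 (shut) to 1.0 (fully open); "gripper_force": force on a finger pad.
Only numpy, scipy, OpenCV 4.12 (cv2) and the standard library are available. Lean on these libraries where they do the work, as an engineer would, in place of code of your own. Each camera call takes 0.05 s, during which the arm holds its last target. There are 200 camera calls.

## Working session

There is one attempt and no reset: what is moved stays moved. The work goes in short steps, Python scripts to look and compute and a tool call to move; the robot and the scene stay as the last step left them, time stands still between calls to the robot, and variables do not carry over. Pictures are saved under pics/ and viewed, at most 10 in all, crops included, and the job is handed in when it is done.

Besides the shell and the picture viewer there is one more tool, called after "Request:" by a JSON object that holds its "name" and its "arguments". send_rows: Moves the arm, as the interface text tells. Its arguments: {"type":"object","properties":{"steps":{"type":"array"},"grip":{"type":"number"},"squeeze":{"type":"number"}},"required":["steps"]}

```bash
mkdir -p pics; cat > h.py <<'E'
import numpy as np, cv2
from plant import env, eyes
def px(s,p):
    E=np.array(s["extrinsics"]); q=np.linalg.inv(E)@np.append(p,1); return s["fx"]*q[0]/q[2]+s["cx"], s["fy"]*q[1]/q[2]+s["cy"]
def ray(s,u,v,z):
    E=np.array(s["extrinsics"]); d=E[:3,:3]@np.array([(u-s["cx"])/s["fx"],(v-s["cy"])/s["fy"],1]); o=E[:3,3]; return o+d*(z-o[2])/d[2]
E
python3 - <<'E'
from h import *
ims=[]
for n in("scene","top"):
    s=eyes.snapshot(n); ims.append(s["image"]); print(n,s["fx"],s["cx"],s["cy"],np.round(s["extrinsics"],3).tolist())
    for l in("jig","sample","press_bar","nose","spare_sample","glue","stain_can","tub","tape_measure","ear_defenders","sanding_block"):
        print(l,[(np.round(b["rect"]).tolist(),round(b["p"],2)) for b in eyes.boxes_of(s,l)][:3])
    cv2.imwrite(f"pics/{n}1.png",cv2.resize(s["image"],(800,600),interpolation=cv2.INTER_CUBIC))
print(env.read_state())
E
```

```text
scene 389.16520844987207 247.70540640994795 184.42715525945235 [[-0.505, 0.699, -0.506, 1113.687], [0.863, 0.41, -0.295, 359.749], [0.001, -0.586, -0.81, 1009.002], [0.0, 0.0, 0.0, 1.0]]
jig [([204.0, 167.0, 297.0, 246.0], 0.64), ([379.0, 232.0, 413.0, 274.0], 0.54)]
sample [([332.0, 154.0, 356.0, 181.0], 0.96), ([230.0, 184.0, 254.0, 208.0], 0.9), ([338.0, 231.0, 367.0, 252.0], 0.9)]
press_bar [([219.0, 187.0, 296.0, 224.0], 0.75)]
nose [([217.0, 188.0, 293.0, 226.0], 0.85)]
spare_sample [([261.0, 226.0, 291.0, 258.0], 0.69)]
glue [([378.0, 232.0, 415.0, 276.0], 0.68), ([348.0, 273.0, 384.0, 309.0], 0.34)]
stain_can [([390.0, 200.0, 431.0, 234.0], 0.91)]
tub [([349.0, 272.0, 384.0, 310.0], 0.6)]
tape_measure [([93.0, 133.0, 118.0, 165.0], 0.84)]
ear_defenders [([128.0, 90.0, 162.0, 122.0], 0.93)]
sanding_block [([211.0, 163.0, 246.0, 188.0], 0.56), ([206.0, 168.0, 300.0, 246.0], 0.4)]
top 459.91930225245113 250.0785544591968 193.5497806928325 [[0.004, -0.996, 0.086, 371.912], [-1.0, -0.007, -0.026, 6.639], [0.026, -0.086, -0.996, 1343.332], [0.0, 0.0, 0.0, 1.0]]
jig [([182.0, 123.0,
[... 675 characters left out ...]
0, 220.0], 0.16)]
{'time': 1.2, 'joint_positions': array([-1.20500451e+00,  4.23101912e-01,  1.62991385e+00,  7.22147139e-06,
        1.08862924e+00, -1.89959003e-02]), 'dq': array([-0.00121396, -0.00113066, -0.00067143, -0.00025545, -0.00070358,
       -0.0003773 ]), 'effort': array([ 2.89561740e-04, -5.57355666e+01, -2.82143301e+01, -7.61255865e-05,
        9.01182993e-04,  4.12592499e-06]), 'eef_pos': array([ 234.61768124, -579.25681414,  239.31241464]), 'tcp_rot': array([-3.08357744e+00, -6.00685965e-01,  4.28783018e-06]), 'force': array([ 0.24502072,  0.33650375, -0.56770684]), 'ft_torque': array([-0.00144685, -0.0247603 , -0.00519999]), 'gripper_force': 0.0, 'width': 0.998080109182438}
```

View pics/top1.png

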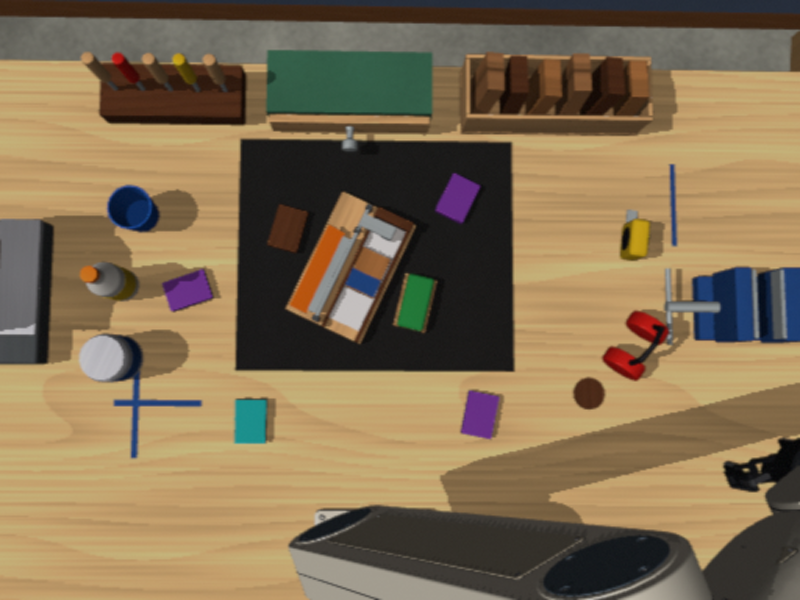

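View pics/scene1.png

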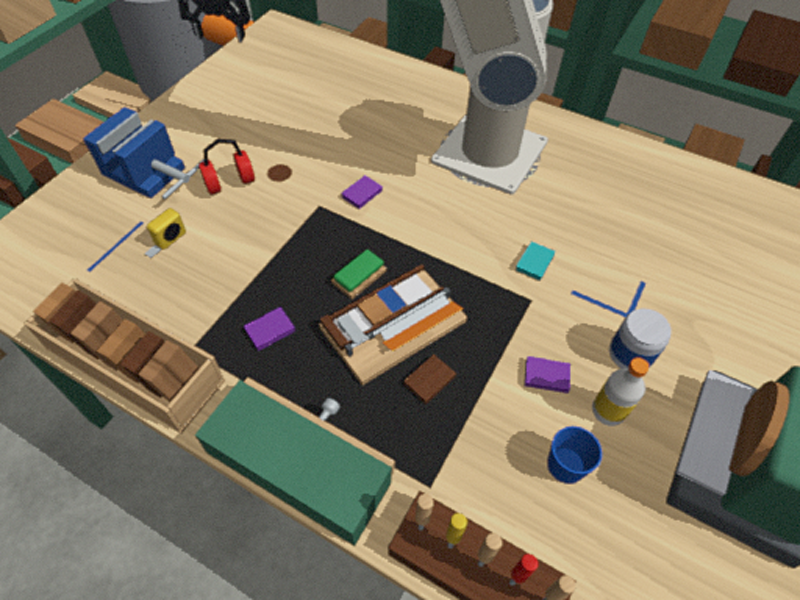

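The top picture shows the jig with its open end at (323,325) and the stop end at (380,207) in the 800x600 view. The orange bar is on the left, the sample with its blue band is at about (368,270), and the green block and dark spare sit beside the base.

```bash
python3 - <<'E'
from h import *
from scipy.optimize import least_squares
from scipy.spatial.transform import Rotation as R
s=eyes.snapshot("top")
J=np.array([[-135,70,18],[110,70,18],[110,-82,18],[-135,-82,18]]);P=np.array([[287,308],[343,192],[416,222],[360,342]])*.64
W=np.array([ray(s,*p,18)[:2] for p in P]);print(W.round())
def f(q):
    c,n=np.cos(q[2]),np.sin(q[2]);return (J[:,:2]@np.array([[c,n],[-n,c]])+q[:2]-W).ravel()
r=least_squares(f,[450,0,-.45]);print(r.x,r.fun.round())
st=env.read_state();print(R.from_rotvec(st["tcp_rot"]).as_matrix().round(3))
s=eyes.snapshot("wrist");print(np.round(s["extrinsics"],2).tolist(),s["fx"])
E
```

```text
[[475. 163.]
 [694.  62.]
 [638. -75.]
 [413.  28.]]
[ 5.68966847e+02  4.51883646e+01 -4.24537277e-01] [-0.  1.  4.  1. -3. -0. -1. -2.]
[[ 0.927  0.375 -0.   ]
 [ 0.375 -0.927  0.   ]
 [ 0.    -0.    -1.   ]]
[[0.38, -0.88, -0.29, 309.15], [-0.93, -0.36, -0.12, -549.8], [0.0, 0.31, -0.95, 374.29], [0.0, 0.0, 0.0, 1.0]] 316.3573963983262
```

Request:
{"name": "send_rows", "arguments": {"steps": [[28,-30,-2,0,0,-0.137],[57,-61,-3,0,0,-0.274],[86,-91,-4,0,0,-0.411],[114,-121,-5,0,0,-0.549],[143,-151,-6,0,0,-0.686],[171,-182,-7,0,0,-0.823],[200,-212,-8,0,0,-0.96],[228,-242,-9,0,0,-1.097],[257,-273,-10,0,0,-1.235],[286,-303,-12,0,0,-1.372],[314,-333,-14,0,0,-1.509],[343,-364,-16,0,0,-1.646],[371,-394,-17,0,0,-1.783],[400,-424,-18,0,0,-1.92],[428,-454,-19,0,0,-2.058],[457,-485,-20,0,0,-2.195],[485,-515,-20,0,0,-2.332],[485,-515,-20,0,0,-2.332],[485,-515,-20,0,0,-2.332]], "grip": 70}}

```text
time: 3.2
eef_pos: [490.7, 80.8, 259.1]
tcp_rot: [-0.66, -3.071, 0.001]
force: [-0.6, -1.2, 0.0]
width: 0.823
gripper_force: 0.0
```

```bash
python3 - <<'E'
from h import *
from scipy.spatial.transform import Rotation as R
st=env.read_state();m=R.from_rotvec(st["tcp_rot"]).as_matrix();print(st["time"],st["eef_pos"],m.round(3),st["width"]*85.4,st["joint_positions"],st["force"])
s=eyes.snapshot("wrist");im=s["image"].copy()
q=np.array([569,45.2]);a=-.4245;c,n=np.cos(a),np.sin(a)
def w(p):return np.array([q[0]+c*p[0]-n*p[1],q[1]+n*p[0]+c*p[1],p[2]])
for p in [(-135,70,18),(110,70,18),(110,-82,18),(-135,-82,18),(90,-70,30),(90,-10,30),(-135,-70,30),(-135,-10,30),(-45,10,44)]:
    u=px(s,w(p));print(p,np.round(u));cv2.circle(im,tuple(int(round(x)) for x in u),3,(0,255,255),1)
for l in("sample","nose"):print(l,eyes.boxes_of(s,l)[:3])
cv2.imwrite("pics/w1.png",cv2.resize(im,(800,600),interpolation=cv2.INTER_CUBIC))
E
```

```text
3.2 [490.70116091  80.79516799 259.13619767] [[-0.912  0.411 -0.001]
 [ 0.411  0.912 -0.   ]
 [ 0.    -0.001 -1.   ]] 70.25922403585535 [ 1.39403837e-01  2.09879731e-01  1.88829943e+00 -2.87856311e-04
  1.04396477e+00 -1.00769607e+00] [-0.55219169 -1.24352989  0.04773086]
(-135, 70, 18) [321. 112.]
(110, 70, 18) [311. 292.]
(110, -82, 18) [202. 291.]
(-135, -82, 18) [190. 112.]
(90, -70, 30) [209. 284.]
(90, -10, 30) [253. 284.]
(-135, -70, 30) [199. 113.]
(-135, -10, 30) [252. 113.]
(-45, 10, 44) [269. 193.]
sample [{'rect': [434.6, 24.0, 509.5, 113.3], 'p': 0.7}, {'rect': [172.6, 308.6, 192.6, 358.4], 'p': 0.69}, {'rect': [201.4, 182.5, 256.0, 243.9], 'p': 0.66}]
nose [{'rect': [218.0, 121.3, 319.8, 294.3], 'p': 0.91}]
```

View pics/w1.png

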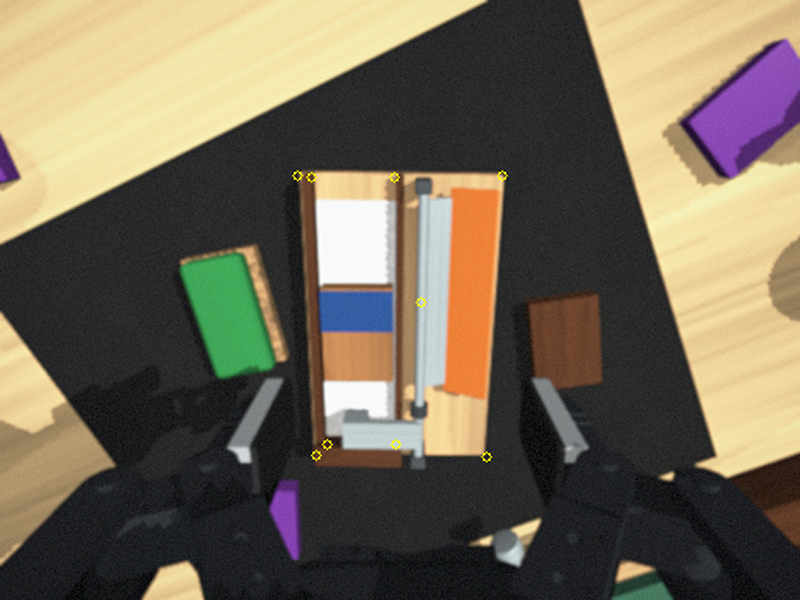

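The wrist picture shows the jig squarely aligned, with my predicted corners landing within 2–3 px. The sample's rear edge is at row ~290 and its front edge at ~381. The nose is at (375,430).

```bash
python3 - <<'E'
from h import *
s=eyes.snapshot("wrist")
q=np.array([569,45.2]);a=-.4245;c,n=np.cos(a),np.sin(a)
def j(u,v,z):
    d=ray(s,u*.64,v*.64,z)[:2]-q;return np.round([c*d[0]+n*d[1],-n*d[0]+c*d[1]],1)
print("rear",j(357,290,34),"front",j(358,381,34),"blue/br",j(357,332,34))
print("floor start",j(352,200,18),"inner fence top L/R",j(397,300,30),j(404,300,30),"bar",j(452,190,31),j(500,190,46),"bar end",j(485,398,46))
print("corners",j(299,172,18),j(504,172,18),j(486,457,18))
p=env.read_state()["eef_pos"][:2]-q;print("tcp jig",c*p[0]+n*p[1],-n*p[0]+c*p[1])
E
```

```text
rear [-50.4 -40.3] front [ 27.2 -42.1] blue/br [-15.8 -41.4]
floor start [-116.6  -43.4] inner fence top L/R [-40.9  -9.9] [-40.9  -4.4] bar [-125.2   30.6] [-126.8   62.6] bar end [36.1 59.8]
corners [-137.2  -81.9] [-136.9   70. ] [112.   68.5]
tcp jig -85.56213490882793 -1.523090833462355
```

Request:
{"name": "send_rows", "arguments": {"steps": [[0,1,35,0,0,0],[0,1.5,70,0,0,0],[0,1.5,105,0,0,0],[0,1.5,140,0,0,0],[0,1.5,165,0,0,0],[0,1.5,184,0,0,0],[0,1.5,184,0,0,0],[0,1.5,184,0,0,0]]}}

```text
time: 4.2
eef_pos: [491.5, 80.8, 75.6]
tcp_rot: [-0.665, -3.07, 0.0]
force: [0.9, -0.7, -0.2]
width: 0.821
gripper_force: 0.0
```

```bash
python3 - <<'E'
from h import *
st=env.read_state();print(st["eef_pos"],st["force"])
s=eyes.snapshot("wrist");cv2.imwrite("pics/w2.png",cv2.resize(s["image"],(800,600),interpolation=cv2.INTER_CUBIC))
E
```

```text
[491.47750088  80.77411427  75.61493824] [ 0.92811904 -0.74266593 -0.21879835]
```

View pics/w2.png

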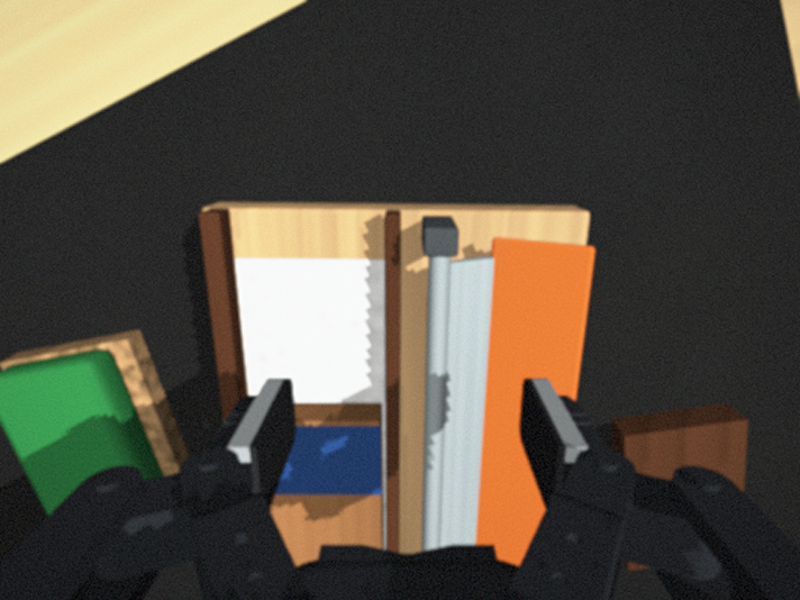

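The fingertips stand over the channel (262,410) and the bar (550,410), with the sample's rear face at about row 410. I'll back off 10 mm and then descend in stages, watching the force.

Request:
{"name": "send_rows", "arguments": {"steps": [[10,0,5,0,0,0],[10,0,15,0,0,0],[10,0,25,0,0,0],[10,0,25,0,0,0]]}}

```text
time: 4.65
eef_pos: [481.5, 85.6, 49.1]
tcp_rot: [-0.661, -3.069, 0.001]
force: [0.4, 0.0, 0.2]
width: 0.82
gripper_force: 0.0
```

Request:
{"name": "send_rows", "arguments": {"steps": [[0,0,3,0,0,0],[0,0,6,0,0,0],[0,0,9,0,0,0],[0,0,9,0,0,0]]}}

```text
time: 5.05
eef_pos: [482.2, 85.6, 41.0]
tcp_rot: [-0.662, -3.071, 0.0]
force: [-0.4, -0.4, -0.5]
width: 0.82
gripper_force: 0.0
```

Request:
{"name": "send_rows", "arguments": {"steps": [[0,0,3,0,0,0],[0,0,6,0,0,0],[0,0,6,0,0,0]]}}

```text
time: 5.35
eef_pos: [482.6, 85.6, 35.3]
tcp_rot: [0.662, 3.071, 0.0]
force: [0.3, -0.7, 4.0]
width: 0.817
gripper_force: 2.1
```

Request:
{"name": "send_rows", "arguments": {"steps": [[0,0,3,0,0,0],[0,0,6,0,0,0],[0,0,6,0,0,0]]}}

```text
time: 5.65
eef_pos: [482.1, 84.9, 29.5]
tcp_rot: [-0.662, -3.071, 0.001]
force: [-2.0, -6.6, 9.0]
width: 0.821
gripper_force: 4.8
```

```bash
python3 - <<'E'
from h import *
st=env.read_state();print(st["eef_pos"],st["force"])
s=eyes.snapshot("wrist");cv2.imwrite("pics/w3.png",cv2.resize(s["image"],(800,600),interpolation=cv2.INTER_CUBIC))
E
```

```text
[482.11847295  84.89751009  29.49396718] [-1.97290046 -6.58932262  8.98461305]
```

View pics/w3.png

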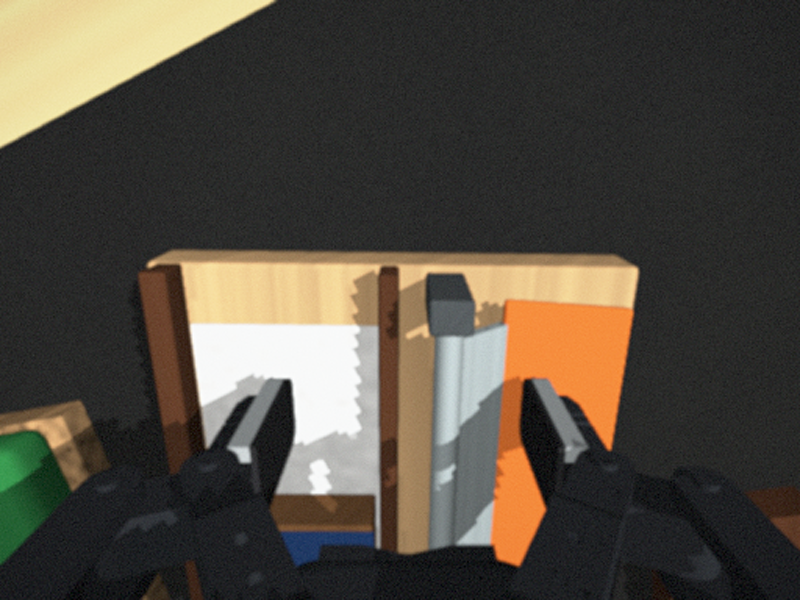

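The fingertip is on the bar at (555,420) and the other is in the channel at (265,420), short of the sample's rear face (row ~510). I'll press further.

Request:
{"name": "send_rows", "arguments": {"steps": [[0,0,3,0,0,0],[0,0,6,0,0,0],[0,0,6,0,0,0]]}}

```text
time: 6.0
eef_pos: [481.6, 84.5, 23.8]
tcp_rot: [-0.662, -3.07, 0.002]
force: [-3.8, -9.6, 15.3]
width: 0.822
gripper_force: 7.9
```

```bash
python3 - <<'E'
from h import *
st=env.read_state();print(st["eef_pos"],st["force"])
s=eyes.snapshot("wrist");cv2.imwrite("pics/w4.png",cv2.resize(s["image"],(800,600),interpolation=cv2.INTER_CUBIC))
q=np.array([569,45.2]);a=-.4245;c,n=np.cos(a),np.sin(a)
w=lambda p:np.array([q[0]+c*p[0]-n*p[1],q[1]+n*p[0]+c*p[1],p[2]])
# bar corners near open end for angle t about hinge (y10,z40)
for t in (.2,.3,.36,.42,.5):
    r=.42-t; o=[]
    for y,z in((24,24),(60,24)):
        dy,dz=y-10,z-40
        o.append(np.round(np.array(px(s,w((-127,10+dy*np.cos(r)-dz*np.sin(r),40+dy*np.sin(r)+dz*np.cos(r)))))/.64).tolist())
    print(t,o)
E
```

```text
[481.63223118  84.47467218  23.81739138] [-3.84252073 -9.64486087 15.34072118]
0.2 [[505.0, 311.0], [642.0, 321.0]]
0.3 [[499.0, 309.0], [631.0, 314.0]]
0.36 [[495.0, 308.0], [624.0, 310.0]]
0.42 [[492.0, 307.0], [616.0, 307.0]]
0.5 [[487.0, 305.0], [606.0, 302.0]]
```

View pics/w4.png

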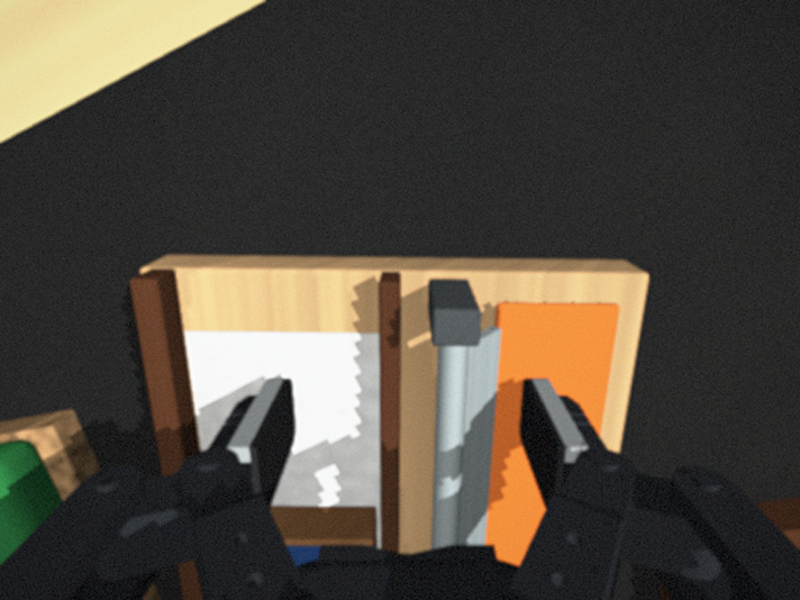

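The bar is level: its edge runs from (498,303) to (617,304), which matches about 0.41 rad. The channel tip is free and behind the sample, so I'll push along jig +x (tool -x).

Request:
{"name": "send_rows", "arguments": {"steps": [[-5,0,0,0,0,0],[-10,0,0,0,0,0],[-15,0,0,0,0,0],[-20,0,0,0,0,0],[-25,0,0,0,0,0],[-30,0,0,0,0,0],[-35,0,0,0,0,0],[-40,0,0,0,0,0],[-45,0,0,0,0,0],[-50,0,0,0,0,0],[-55,0,0,0,0,0],[-60,0,0,0,0,0],[-65,0,0,0,0,0],[-70,0,0,0,0,0],[-75,0,0,0,0,0],[-80,0,0,0,0,0],[-80,0,0,0,0,0]]}}

```text
time: 7.75
eef_pos: [554.9, 52.8, 23.8]
tcp_rot: [-0.662, -3.07, -0.0]
force: [-2.5, 0.4, 8.7]
width: 0.82
gripper_force: 4.6
```

```bash
python3 - <<'E'
from h import *
q=np.array([569,45.2]);a=-.4245;c,n=np.cos(a),np.sin(a)
st=env.read_state();d=st["eef_pos"][:2]-q;F=st["force"];print(st["eef_pos"],"tcp jig",c*d[0]+n*d[1],-n*d[0]+c*d[1],"F jig",c*F[0]+n*F[1],-n*F[0]+c*F[1],F[2])
s=eyes.snapshot("top")
cv2.imwrite("pics/t2.png",cv2.resize(s["image"][90:240,150:300],(600,600),interpolation=cv2.INTER_CUBIC))
E
```

```text
[554.91869238  52.75702371  23.7779532 ] tcp jig -15.943993221236887 1.086697674899077 F jig -2.447310480247555 -0.6825930019700575 8.700806868000573
```

View pics/t2.png

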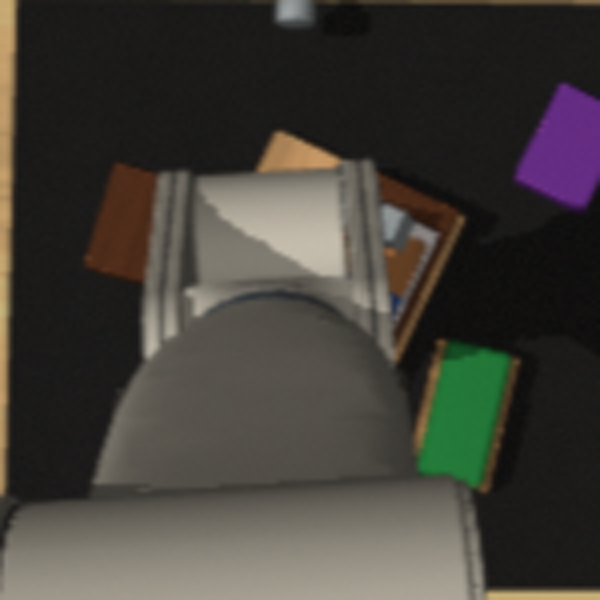

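The arm hides most of the jig, but the sample's brown and blue parts show at (400,270), now close to the nose. I'll finish the push slowly, watching for the stop.

Request:
{"name": "send_rows", "arguments": {"steps": [[-3,0,0,0,0,0],[-6,0,0,0,0,0],[-9,0,0,0,0,0],[-12,0,0,0,0,0],[-12,0,0,0,0,0]]}}

```text
time: 8.3
eef_pos: [565.5, 48.0, 23.7]
tcp_rot: [-0.662, -3.069, 0.0]
force: [-4.9, 1.6, 9.1]
width: 0.816
gripper_force: 4.6
```

Request:
{"name": "send_rows", "arguments": {"steps": [[-1,0,0,0,0,0],[-2,0,0,0,0,0],[-3,0,0,0,0,0],[-3,0,0,0,0,0]]}}

```text
time: 8.7
eef_pos: [566.1, 47.4, 23.5]
tcp_rot: [-0.662, -3.065, 0.0]
force: [-9.7, 6.1, 11.7]
width: 0.818
gripper_force: 7.5
```

Request:
{"name": "send_rows", "arguments": {"steps": [[-1,0,0,0,0,0],[-2,0,0,0,0,0],[-3,0,0,0,0,0],[-3,0,0,0,0,0],[-3,0,0,0,0,0]]}}

```text
time: 9.2
eef_pos: [566.2, 47.0, 23.1]
tcp_rot: [-0.662, -3.06, 0.001]
force: [-15.7, 12.1, 16.7]
width: 0.82
gripper_force: 11.9
```

```bash
python3 - <<'E'
from h import *
q=np.array([569,45.2]);a=-.4245;c,n=np.cos(a),np.sin(a)
st=env.read_state();d=st["eef_pos"][:2]-q;F=st["force"];print(st["eef_pos"],"tcp jig",c*d[0]+n*d[1],-n*d[0]+c*d[1],"F jig",c*F[0]+n*F[1],-n*F[0]+c*F[1],F[2])
w=lambda p:np.array([q[0]+c*p[0]-n*p[1],q[1]+n*p[0]+c*p[1],p[2]])
s=eyes.snapshot("scene")
k=(200,150)
for p in((90,-40,38),(90,-70,34),(10,-68,34),(10,-40,34),(50,-68,34)):print(p,np.round((np.array(px(s,w(p)))-k)*5))
cv2.imwrite("pics/s2.png",cv2.resize(s["image"][150:250,200:320],(600,500),interpolation=cv2.INTER_CUBIC))
E
```

```text
[566.19226251  47.01087216  23.11155073] tcp jig -3.3043713784144315 0.4937384076618925 F jig -19.295679240073227 4.581609776775843 16.741817148825824
(90, -40, 38) [ 78. 299.]
(90, -70, 34) [ 52. 268.]
(10, -68, 34) [165. 207.]
(10, -40, 34) [191. 238.]
(50, -68, 34) [110. 238.]
```

View pics/s2.png

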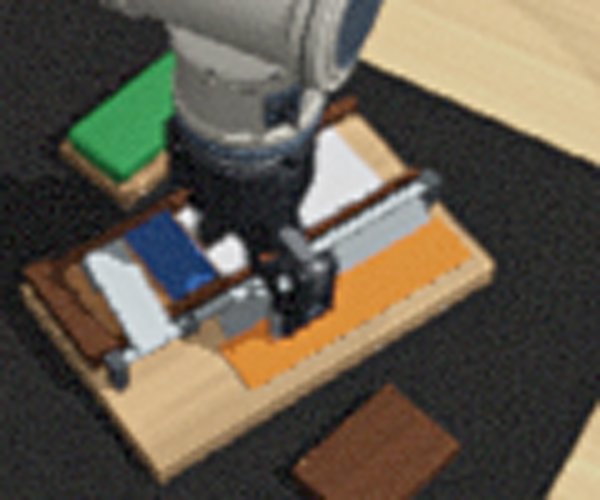

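The sample's front reaches the stop and its rear blue edge is at about (165,210), as predicted for home. The push force rose to 19 N with no travel. Next I'll ease the push off, then let the bar up slowly.

Request:
{"name": "send_rows", "arguments": {"steps": [[3,0,0,0,0,0],[6,0,0,0,0,0],[9,0,0,0,0,0],[12,0,0,0,0,0],[14,0,0,0,0,0],[14,0,-3,0,0,0],[14,0,-6,0,0,0],[14,0,-9,0,0,0],[14,0,-12,0,0,0],[14,0,-16,0,0,0],[14,0,-22,0,0,0],[14,0,-30,0,0,0],[14,0,-45,0,0,0],[14,0,-75,0,0,0],[30,0,-110,0,0,0],[50,0,-150,0,0,0],[75,0,-190,0,0,0],[90,0,-220,0,0,0],[90,0,-220,0,0,0]]}}

```text
time: 11.15
eef_pos: [490.3, 83.2, 248.5]
tcp_rot: [0.659, 3.064, 0.005]
force: [-0.8, -0.0, -0.1]
width: 0.818
gripper_force: 0.0
```

```bash
python3 - <<'E'
from h import *
q=np.array([569,45.2]);a=-.4245;c,n=np.cos(a),np.sin(a)
st=env.read_state();print(st["time"],st["eef_pos"],st["force"])
s=eyes.snapshot("wrist")
w=lambda p:np.array([q[0]+c*p[0]-n*p[1],q[1]+n*p[0]+c*p[1],p[2]])
im=s["image"].copy()
for p in((10,-68,34),(10,-12,34),(50,-68,34),(90,-70,38),(-3,-68,34)):
    u=px(s,w(p));print(p,np.round(np.array(u)/.64))
cv2.imwrite("pics/w5.png",cv2.resize(im,(800,600),interpolation=cv2.INTER_CUBIC))
E
```

```text
11.15 [490.30600948  83.23327164 248.53073384] [-0.81166775 -0.04725854 -0.146534  ]
(10, -68, 34) [317. 368.]
(10, -12, 34) [388. 368.]
(50, -68, 34) [319. 412.]
(90, -70, 38) [319. 457.]
(-3, -68, 34) [316. 352.]
```

View pics/w5.png

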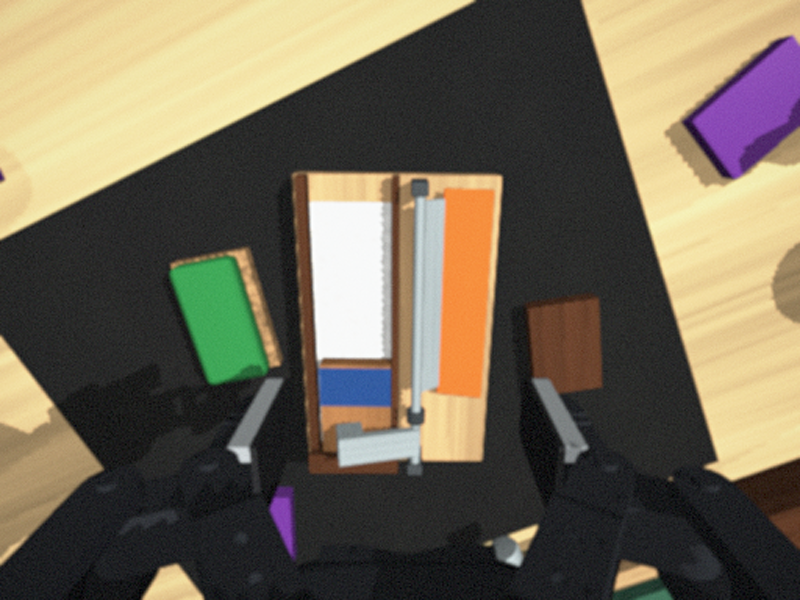

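The sample's rear top edge is at row ~367 (home prediction 368), with the nose resting on it at (375,445). The bystanders haven't moved and the gripper is clear, so I'm handing in.

```bash
python3 -c "
from plant import env
print(env.job_done())"
```

```text
the job is handed in; nothing more can be done
None
```

I pushed the sample home against the end stop with the bar held down, then released the clip onto it and handed the job in with the arm clear; the hand-in returned no verdict, but the last picture showed the sample home under the nose.

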